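Load an indexing fixture with tongs and hold its plunger out

TASK

Use the tongs from their holder to pick up the loose brass bushing and seat it upright in the empty nest of the indexing fixture, without the gripper's fingers touching it, then put the tongs back upright in the holder. Next pull the fixture's spring plunger all the way back by its red knob, so that the pin is clear of the dial, and finish while still holding it there with the gripper. Leave the black and the white bushing, the tape roll and the screwdriver where they are.

Things in the scene. Friction and masses are not known exactly. Their poses are not given: they have to be found in the camera images.
- tongs: Sprung tongs, 94 mm tall, 80 g, upright, tips down, in the holder. Origin: between the tips, at their lower end; z up, jaws close along y. Two parallel steel jaws, 12 mm wide, 4 mm thick, an orange grip plate outside each (18 mm wide, z 40-84 mm); a cross sleeve joins them at z 88 mm. Width over the plates 46 mm when free, 22 mm at most squeezed; the gap between the jaws is that width less 12 mm.
- tongs_grip (a point): Where to grip the tongs from above, closing along y: 62 mm above the tips, between the grip plates. Each jaw's spring pushes out with 2 N when free, plus 0.25 N per mm. At 36 mm over the plates the tongs are held and the jaw gap is 24 mm (open round a bushing); a bushing is pinched at 26 mm (then squeeze with 30 to 40 N). Opening beyond 46 mm lets the tongs go.
- holder_floor (a point): Fixed grey holder with an open-topped pocket. The point is the middle of the pocket's floor, 8 mm above the bench, on which the tongs' tips stand. Pocket 16 mm (x) by 48 mm (y), 28 mm deep (rim 36 mm above the bench), walls 8 mm, foot 50 by 84 mm. y is along the pocket, z up. The tongs stand in it with their y along its y, up to 3 mm off its middle.
- brass_bushing: Loose brass bushing: upright cylinder, 14 mm diameter, 24 mm tall, 12 to 21 g, standing on a blue mat (3 mm thick) in a row with a black and a white one, about 52 mm apart, in any order. Origin: centre of its underside, z up. Pinch its upper half (tong tips 12 mm above its underside), so that the jaws stay above the nest's ring.
- black_bushing: Bystander: the same bushing in black. Origin: centre of its underside.
- white_bushing: Bystander: the same bushing in white. Origin: centre of its underside.
- nest (a point): Empty nest on the indexing fixture's dial, the one farthest from the plunger: a white ring, 20 mm inside, 28 mm outside diameter, 9 mm deep. The point is the centre of its floor, 47 mm above the bench; axes are the fixture's (x from the red knob towards the dial, z up). The two other nests, 54 mm away, hold fixed brass bushings; their tops are 71 mm above the bench.
- pull_knob: Red plunger knob: cylinder, 26 mm diameter, 26 mm long, lying along x. Origin: its centre, 36 mm above the bench. x points from the knob to the dial; pull along -x. Free bench below it; a blue housing (34 mm wide, 56 mm high) begins 19 mm from the centre at rest, a 12 mm thick base plate (110 mm wide) 9 mm from it, both on +x. Grip its centre from above, closing along y.
- plunger (a joint): Travel of the plunger in m: 0 = home, pin 10 mm deep in its hole in the dial's rim; 0.014 = fully back against its stop, pin 4 mm clear. The spring pulls home with 6 N at 0, rising to 11.6 N at 0.014. It does not lock: let go, it springs home. Pulling 16 mm surely meets the stop (the pads then slip a little); 70 N of grip holds it.
- roll: Bystander: black tape roll, 53 mm diameter, 19 mm high. Origin: centre of its underside.
- screwdriver: Bystander: blue-handled screwdriver, 134 mm long, 16 mm thick, lying. Origin: under its middle.

How it is judged (in metres and radians):
On the way, in this order (a step that is already met when the one before it is completed fails the run):
1. the brass bushing is lifted with the tongs (height (world z) of brass_bushing above 0.045 m and contact force between tongs and brass_bushing above 0.3 N), for 0.1 s.
2. the brass bushing stands in the empty nest, let go by the tongs (horizontal distance between brass_bushing and nest below 0.005 m and z of brass_bushing in the frame of nest between -0.003 and 0.003 m and angle between brass_bushing's own z axis and vertical below 0.12 rad and contact force between tongs and brass_bushing below 0.05 N), for 0.2 s.
3. the tongs stand upright in the holder, let go (horizontal distance between tongs and holder_floor below 0.012 m and z of tongs in the frame of holder_floor below 0.006 m and angle between tongs's own z axis and vertical below 0.2 rad and contact force between the fingers and tongs below 0.2 N), for 0.2 s.
4. the plunger is held fully back in the gripper (value of joint plunger above 0.012 m and contact force between the fingers and pull_knob above 2 N), for 0.3 s.
At the end, for the whole second after the job is handed in: Fingers on the red knob (over 2 N) hold the plunger at least 12 of its 14 mm back; the brass bushing stands in the nest (5 mm sideways, 3 mm height, 0.12 rad); the released tongs stand in the holder (12 mm sideways, tips 6 mm from its floor, 0.2 rad) (all of step 3 and all of step 4 and horizontal distance between brass_bushing and nest below 0.005 m and z of brass_bushing in the frame of nest between -0.003 and 0.003 m and angle between brass_bushing's own z axis and vertical below 0.12 rad); the arm keeps its last pose, push and grip.
It fails at once if the gripper's fingers touch the brass bushing (contact force between the fingers and brass_bushing above 0.3 N).
It fails at once if a bystander is moved by more than 15 mm (distance of any of black_bushing, white_bushing, roll, screwdriver from where it was at the start of the episode above 0.015 m).
It also fails if it takes over 66 s, if anything falls off the work surface, if the arm or the gripper's body presses on something with over 40 N, if the wrist force passes 120 N, or if a joint passes its speed limit or range.

ROBOT

A 6-joint arm with a two-finger parallel gripper is mounted at the origin on a cart in front of the work surface, level with it; the furniture and walls round the work are solid. World frame = base frame: x ahead of the robot, y to its left, z up, the work surface at z = 0. Lengths are in m, angles in degrees, forces in N, time in s.
With the tool pointing down it reaches from about 0.3 to 0.85 m from the base axis. Payload 5.4 kg.
Tool frame: the origin (TCP) lies at the very end of the fingers, on their centre line; the grasp point (between the pads) lies 19 mm behind it; z points along the fingers, y is the line along which they close (so a half turn about z gives the same grasp; the last joint's range is limited). The gripper opens to 85 mm and grips with 20 to 120 N. Pads are 22 mm wide; open, the fingers measure 114 mm over their backs; the gripper's body (76 mm by 85 mm) begins 54 mm behind the grasp point. The pads swing forward as they close: fully open they stand 13 mm farther back than shut.
Start: joints at [-88.642, 9.076, 91.501, -0, 79.423, -12.038], TCP at [0.133, -0.559, 0.231] pointing down, gripper open.
Joint ranges: [-166.64, 166.64], [-54.1, 131.32], [10.49, 154.53], [-73.88, 253.88], [9.74, 151.15], [-171.62, 171.62]. Speed limits (degrees/s): [147.25, 147.25, 180, 180, 180, 180].

INTERFACE

Orientations are given as a 3x3 rotation matrix whose columns are the frame's x, y, z axes.
In Python, from cell import robot, vision gives the robot as it stands.
- The arm moves only by the tool move_arm, never from a script. Its arguments are lists of equal length, an entry for each row: "hand": the finger opening in m, from 0 to 0.0854; "xyz": the shift along the tool's x, y, z in m, a list of three; "angular": the turn, a rotation vector about the tool's x, y, z in degrees, a list of three. A call has 1 to 10 rows; each row is the pose to reach, as a shift and turn from the pose commanded when the call began, along the tool's axes at that moment; what a row does not reach only later rows make up. A row lasts 1/12 s, in which the tool goes at most 41.7 mm and 7.16 degrees, less where a joint would pass 70% of its speed; a pose out of reach is approached as far as the arm can. A call with a gripper value outside its range is refused whole. The fingers move at their own pace and stop on an object; "grip_force" is the grip in N (left out, the last holds). Time passes only in rows, so rows that repeat a pose let the fingers close. It gives the time, the measured TCP pose, the force, the opening and the grip force at its end, in the units of the state.
- robot.get_obs(): the state, without advancing time (a new reading comes with each control period).
- vision.read_camera(name): name is "side" or "top"; returns a dict with "color" (420x560x3 uint8, red, green, blue), "z_map" (420x560 float32, m along the optical axis (not along the pixel's ray), 0 where there is no reading), "camera_matrix" (3x3 intrinsics, pixels), "cam_to_world" (4x4, takes a point from camera to world coordinates). Camera axes: x right, y down, z forward; pixel columns grow to the right and rows downward; lengths in m; the calibration is good to about 2 mm. A picture is of the moment at which its call begins.
- robot.hand_in(): hands the job in; it is judged then, once.
The state is a dict: "time_s": time; "qpos": joint angles; "qvel": joint speeds; "effort": joint torques, N m; "tcp_pos": TCP position; "ee_rot": TCP orientation; "wrist_force": force on the tool from outside, world axes, zero at the start; "ft_torque": the same for the moment, N m; "finger_gap": finger opening in m; "grasp_force": force on a finger pad.
Only numpy, scipy, OpenCV 4.12 (cv2) and the standard library are available. Lean on these libraries where they do the work, as an engineer would, in place of code of your own. Each camera call takes 0.05 s, during which the arm holds its last target. There are 200 camera calls.

## Working session

There is one attempt and no reset: what is moved stays moved. The work goes in short steps, Python scripts to look and compute and a tool call to move; the robot and the scene stay as the last step left them, time stands still between calls to the robot, and variables do not carry over. Pictures are saved under pics/ and viewed, at most 10 in all, crops included, and the job is handed in when it is done.

Besides the shell and the picture viewer there is one more tool, called after "Call:" as name(argument=value, ...), one argument or row to a line, values as JSON. move_arm: Moves the arm, as the interface text tells. Its arguments: {"type":"object","properties":{"hand":{"type":"array"},"xyz":{"type":"array"},"angular":{"type":"array"},"grip_force":{"type":"number"}},"required":["hand","xyz","angular"]}

```bash
mkdir -p pics
python3 - <<'E'
from cell import robot, vision
import cv2,numpy as np
for n in("top","side"):
    c=vision.read_camera(n); cv2.imwrite(f"pics/{n}0.png",c["color"][:,:,::-1]); np.savez(f"{n}0.npz",**c)
    print(n,c["camera_matrix"],c["cam_to_world"].round(3))
o=robot.get_obs(); print(o)
E
```

```text
top [[428.31131407   0.         282.09395297]
 [  0.         428.31131407 204.02872969]
 [  0.           0.           1.        ]] [[ 0.011 -0.998  0.058  0.485]
 [-1.    -0.011  0.008  0.019]
 [-0.007 -0.058 -0.998  1.219]
 [ 0.     0.     0.     1.   ]]
side [[382.67340848   0.         283.94339297]
 [  0.         382.67340848 207.97693917]
 [  0.           0.           1.        ]] [[ 0.874 -0.311  0.374  0.232]
 [-0.486 -0.535  0.691 -0.603]
 [-0.015 -0.786 -0.618  0.62 ]
 [ 0.     0.     0.     1.   ]]
{'time_s': 0.1, 'qpos': array([-8.86427332e+01,  9.11160755e+00,  9.15664312e+01,  2.24488805e-04,
        7.94233311e+01, -1.20379127e+01]), 'qvel': array([-0.02461056, -0.09275095, -0.17544567,  0.05932526, -0.01794998,
       -0.04855961]), 'effort': array([-5.90791678e-04, -3.96990824e+01, -3.32337534e+01, -2.58283490e-04,
        4.18651398e-03, -7.17662889e-07]), 'tcp_pos': array([ 0.13317447, -0.55879508,  0.2303773 ]), 'ee_rot': array([[ 9.72795547e-01,  2.31665323e-01, -3.80567062e-05],
       [ 2.31665027e-01, -9.72794010e-01,  1.76883149e-03],
       [ 3.72755582e-04, -1.72952780e-03, -9.99998435e-01]]), 'wrist_force': array([-0.48802983,  0.85464206, -0.21121495]), 'ft_torque': array([0.04995327, 0.02262598, 0.03786941]), 'grasp_force': 0.0, 'finger_gap': 0.08567499474895922}
```

View pics/top0.png

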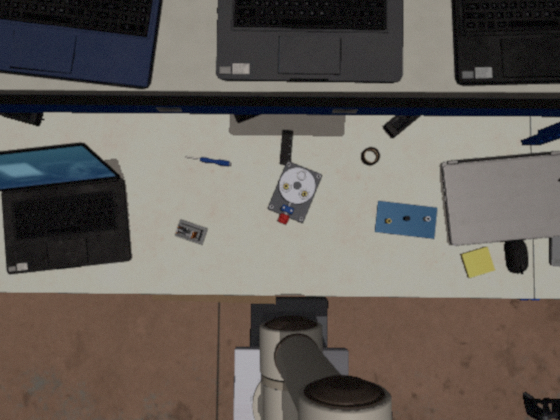

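View pics/side0.png

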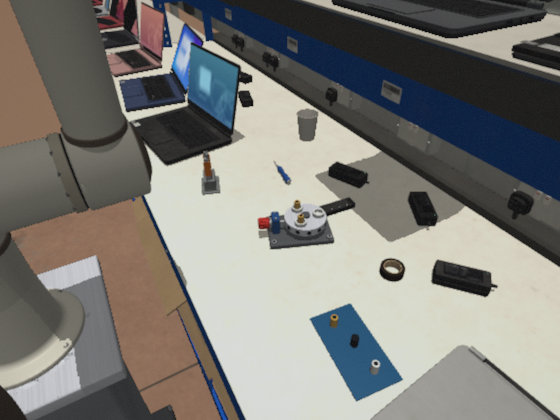

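The top view shows the holder with the tongs at about (191,231), the fixture with its dial at (297,184), the red knob at (283,219), and the mat with brass at (390,218), black at (406,218) and white at (428,218). In the side view the brass bushing is at (334,320), the tongs at (208,165) and the empty nest at (319,212).

```bash
cat > h.py <<'E'
import numpy as np, cv2
def ray(c,u,v,z):
    K,T=c["camera_matrix"],c["cam_to_world"]
    d=T[:3,:3]@np.linalg.inv(K)@np.array([u,v,1.]); o=T[:3,3]
    return o+d*(z-o[2])/d[2]
def proj(c,p):
    T=np.linalg.inv(c["cam_to_world"]); q=T[:3,:3]@p+T[:3,3]; q=c["camera_matrix"]@q; return q[:2]/q[2]
def blobs(c,lo,hi,box,amin=3):
    h=cv2.cvtColor(c["color"],cv2.COLOR_RGB2HSV); m=cv2.inRange(h,lo,hi); k=np.zeros_like(m); x0,y0,x1,y1=box; k[y0:y1,x0:x1]=255
    m&=k; n,_,s,ce=cv2.connectedComponentsWithStats(m)
    return [(s[i].tolist(),ce[i].round(2)) for i in range(1,n) if s[i][4]>=amin],m
E
python3 - <<'E'
import numpy as np,cv2
from h import *
t=np.load("top0.npz");s=np.load("side0.npz")
def crop(c,x0,y0,w,h,k): return cv2.resize(c["color"][y0:y0+h,x0:x0+w,::-1],(w*k,h*k),interpolation=cv2.INTER_NEAREST)
a=crop(t,165,212,50,40,8);b=crop(t,260,155,50,40,8);b2=crop(t,260,190,50,40,8)
cc=crop(t,370,198,75,40,8)
img=np.zeros((600,800,3),np.uint8); img[:320,:400]=cv2.resize(crop(t,165,212,50,40,1),(400,320),interpolation=0)
img[:,400:]=cv2.resize(crop(t,262,158,56,70,1),(400,500),interpolation=0).copy() if 0 else 0
q=crop(t,264,158,56,70,7); img[:490,400:792]=q
q=crop(t,372,198,70,40,5); img[340:540,:350]=q
cv2.imwrite("pics/crop0.png",img)
img=np.zeros((600,800,3),np.uint8)
img[:420,:360]=crop(s,190,140,60,70,6)[:420]; img[:378,360:]=crop(s,255,190,88,75,5)[:378] [:, :440] if 0 else cv2.copyMakeBorder(crop(s,255,190,88,75,5),0,3,0,0,0)
cv2.imwrite("pics/crop1.png",img)
for nm,c,bt,bk,bo in(("top",t,(165,205,215,255),(264,200,310,235),(370,200,440,240)),("side",s,(190,140,240,200),(250,205,285,240),(310,300,400,390))):
    print(nm,"orange/red holder",blobs(c,(0,120,80),(20,255,255),bt)[0])
    print(" knob",blobs(c,(0,150,80),(6,255,255),bk)[0],blobs(c,(174,150,80),(180,255,255),bk)[0])
    print(" brass",blobs(c,(10,60,60),(35,255,255),bo)[0])
    print(" white",blobs(c,(0,0,140),(180,60,255),bo)[0])
    print(" black",blobs(c,(0,0,0),(180,255,50),bo)[0])
    print(" mat",blobs(c,(95,100,40),(115,255,255),(300,190,450,410),50)[0])
E
```

```text
top orange/red holder [([192, 233, 2, 5, 6], array([192.33, 234.83]))]
 knob [([279, 214, 10, 10, 66], array([283.08, 218.24]))] []
 brass [([386, 219, 5, 4, 18], array([387.78, 220.5 ]))]
 white [([370, 200, 70, 40, 819], array([401.84, 219.75]))]
 black [([403, 217, 6, 3, 16], array([405.81, 218.  ]))]
 mat [([376, 202, 60, 36, 1635], array([405.54, 219.35]))]
side orange/red holder [([204, 160, 8, 16, 82], array([207.33, 168.3 ]))]
 knob [([259, 218, 10, 10, 97], array([263.55, 222.45]))] []
 brass [([330, 314, 8, 13, 75], array([333.57, 320.53]))]
 white [([310, 300, 90, 75, 2412], array([371.52, 321.19])), ([310, 320, 40, 70, 1410], array([322.8 , 365.94])), ([371, 359, 9, 9, 45], array([375.4 , 363.33])), ([382, 381, 18, 9, 86], array([393.08, 386.51]))]
 black [([333, 316, 3, 2, 6], array([334. , 316.5])), ([350, 335, 9, 13, 82], array([354.11, 340.61])), ([375, 362, 2, 3, 4], array([375.5, 363. ]))]
 mat [([311, 304, 91, 96, 3984], array([354.95, 352.09]))]
```

View pics/crop0.png

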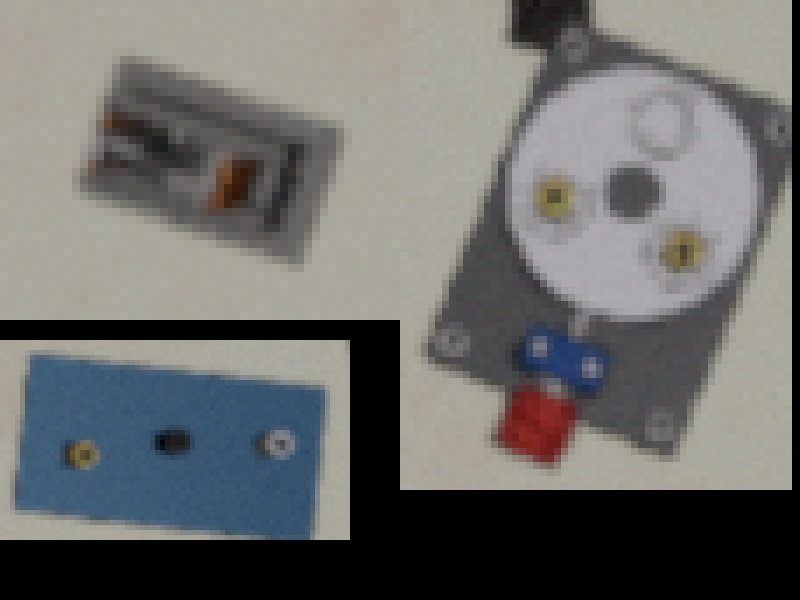

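View pics/crop1.png

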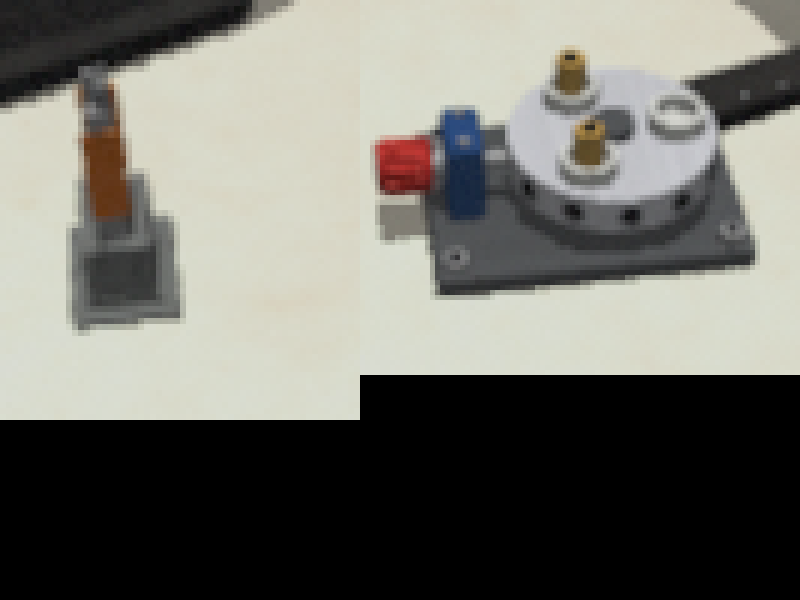

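The crops show the holder axis running at about 19° in the image, with the tongs plates at (178,230) and (194,234). They also show the empty nest at (301,175), the knob at (283,218), and the brass bushing's top at about (388.5,220.5).

Run:
```python
import numpy as np,cv2
from h import *
np.set_printoptions(precision=4,suppress=True)
t=dict(np.load("top0.npz"));s=dict(np.load("side0.npz"))
def cloud(c):
    K,T=c["camera_matrix"],c["cam_to_world"];v,u=np.mgrid[:420,:560];z=c["z_map"]
    p=np.stack([(u-K[0,2])/K[0,0]*z,(v-K[1,2])/K[1,1]*z,z],-1); return p@T[:3,:3].T+T[:3,3]
P=cloud(t);Q=cloud(s)
# holder
for nm,C,b in(("top",P,(165,205,215,255)),("side",Q,(190,135,240,200))):
    p=C[b[1]:b[3],b[0]:b[2]].reshape(-1,3)
    for lo,hi in((.004,.014),(.028,.042),(.085,.11)):
        m=p[(p[:,2]>lo)&(p[:,2]<hi)]
        if len(m)>3: r=cv2.minAreaRect((m[:,:2]*1000).astype(np.float32)); print(nm,lo,len(m),m.mean(0),r)
# holder rays
f=lambda X,Y:(165+X/8-.5,212+Y/8-.5)
print("foot corners z~.004",[ray(t,*f(*q),.004)[:2] for q in((125,55),(342,130),(300,265),(80,190))])
g=lambda X,Y:(264+(X-400)/7-.5,158+Y/7-.5)
print("nest",ray(t,*g(663,124),.056),"b1",ray(t,*g(556,196),.071),"b2",ray(t,*g(684,249),.071),"dial",ray(t,*g(634,193),.047),"knob",ray(t,283.08,218.24,.045))
k=lambda X,Y:(255+(X-360)/5-.5,190+Y/5-.5)
print("side nest",ray(s,*k(678,110),.056),"b1",ray(s,*k(571,56),.071),"b2",ray(s,*k(593,127),.071),"knob",ray(s,263.55,222.45,.036))
print("brass top",ray(t,388.2,220.5,.027),"side",ray(s,333.57,320.5,.015),"black",ray(t,406.5,218,.020),ray(s,354.1,340.6,.015))
print("white",ray(s,375.4,363.3,.027))
m=(P[...,2]>.02)&(P[...,2]<.035);m[:200]=0;m[240:]=0;m[:,:375]=0;m[:,440:]=0
print("depth bush",P[m])
```

```text
top 0.004 140 [0.4801 0.2799 0.0064] ((492.83203125, 291.2947998046875), (119.13584899902344, 134.3604278564453), 5.130037784576416)
top 0.028 135 [0.4739 0.2808 0.0344] ((473.34832763671875, 286.41619873046875), (64.27607727050781, 32.166038513183594), 72.2795181274414)
top 0.085 70 [0.4719 0.2814 0.0967] ((472.3877868652344, 282.5968017578125), (44.50868225097656, 17.40459632873535), 72.5521011352539)
side 0.004 256 [0.5064 0.35   0.0071] ((510.74462890625, 365.347412109375), (310.1503601074219, 141.3324737548828), 66.66553497314453)
side 0.028 112 [0.4742 0.2759 0.0359] ((530.4814453125, 379.0823669433594), (284.3473815917969, 40.39188003540039), 59.706947326660156)
side 0.085 76 [0.4738 0.2796 0.0961] ((474.9869384765625, 283.40740966796875), (45.943336486816406, 16.81006622314453), 73.36186218261719)
foot corners z~.004 [array([0.5117, 0.3179]), array([0.4859, 0.2402]), array([0.4381, 0.2541]), array([0.4637, 0.3327])]
nest [ 0.6319 -0.0227  0.056 ] b1 [0.6017 0.0188 0.071 ] b2 [ 0.5818 -0.0306  0.071 ] dial [ 0.6057 -0.0118  0.047 ] knob [0.5142 0.0252 0.045 ]
side nest [ 0.636
[... 1379 characters left out ...]
 0.5135 -0.3191  0.0258]
 [ 0.5135 -0.3213  0.0275]
 [ 0.5136 -0.3247  0.0254]
 [ 0.5141 -0.3724  0.0239]
 [ 0.5141 -0.3749  0.0245]
 [ 0.5141 -0.3768  0.0274]
 [ 0.5142 -0.3806  0.0243]
 [ 0.5141 -0.3824  0.0271]
 [ 0.5101 -0.2632  0.0274]
 [ 0.5102 -0.2665  0.0252]
 [ 0.5102 -0.2689  0.0266]
 [ 0.5102 -0.2716  0.0268]
 [ 0.5102 -0.2748  0.0253]
 [ 0.5114 -0.3757  0.0221]
 [ 0.5113 -0.3773  0.0258]
 [ 0.5113 -0.3794  0.0278]
 [ 0.5074 -0.2621  0.0202]
 [ 0.5074 -0.2643  0.0226]
 [ 0.5073 -0.2654  0.0296]
 [ 0.5073 -0.2678  0.0311]
 [ 0.5073 -0.2708  0.0301]
 [ 0.5075 -0.2753  0.0233]
 [ 0.5046 -0.2647  0.0208]
 [ 0.5046 -0.2669  0.0235]
 [ 0.5046 -0.2686  0.0277]
 [ 0.5047 -0.2724  0.0238]]
```

Add to h.py:
```python
from scipy.spatial.transform import Rotation as Ro
def go(o,p,yaw):
    "shift and turn in tool axes to TCP p, pointing down, closing line at yaw"
    R=o["ee_rot"];a=np.radians(yaw);c,s=np.cos(a),np.sin(a)
    T=np.array([[-s,c,0],[c,s,0],[0,0,-1]])
    print("shift",(R.T@(np.array(p)-o["tcp_pos"])).round(4),"turn",Ro.from_matrix(R.T@T).as_rotvec(degrees=True).round(2))
```

```text
(no output)
```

Call:
move_arm(
  hand=[0.085,0.085,0.085,0.085,0.085,0.085,0.085,0.085,0.085,0.085],
  xyz=[
    [0.043,-0.022,-0.007],
    [0.086,-0.043,-0.014],
    [0.129,-0.065,-0.021],
    [0.172,-0.086,-0.028],
    [0.215,-0.108,-0.035],
    [0.257,-0.13,-0.042],
    [0.3,-0.151,-0.05],
    [0.343,-0.173,-0.057],
    [0.386,-0.194,-0.064],
    [0.429,-0.216,-0.07],
  ],
  angular=[
    [0,0,-7],
    [0,0,-14],
    [0,0,-21],
    [0,0,-28],
    [0,0,-35],
    [0,0,-42],
    [0,0,-49],
    [0,0,-56],
    [0,0,-63],
    [0,0,-70],
  ],
)

```text
time_s: 0.93
tcp_pos: [0.4496, -0.2919, 0.292]
ee_rot: [[0.109, 0.994, -0.0], [0.994, -0.109, 0.0], [0.0, -0.0, -1.0]]
wrist_force: [0.7, -0.4, -0.4]
finger_gap: 0.0848
grasp_force: 0.0
```

Run:
```python
from cell import robot
from h import *
o=robot.get_obs();print(o["tcp_pos"],o["qpos"].round(1)); go(o,(.474,.285,.25),72.3)
```

```text
[ 0.44956433 -0.29193668  0.29196937] [-45.9   1.3  93.   -0.   85.7 -39.7]
shift [ 0.5762 -0.0386  0.042 ] turn [-1.000e-02 -2.000e-02 -7.856e+01]
```

Call:
move_arm(
  hand=[0.085,0.085,0.085,0.085,0.085,0.085,0.085,0.085,0.085,0.085],
  xyz=[
    [0.04,-0.003,0.0],
    [0.08,-0.005,0.0],
    [0.12,-0.008,0.0],
    [0.16,-0.01,0.0],
    [0.2,-0.013,0.0],
    [0.24,-0.016,0.0],
    [0.28,-0.019,0.0],
    [0.32,-0.022,0.0],
    [0.36,-0.024,0.0],
    [0.4,-0.027,0.0],
  ],
  angular=[
    [0,0,-7],
    [0,0,-14],
    [0,0,-21],
    [0,0,-28],
    [0,0,-35],
    [0,0,-42],
    [0,0,-49],
    [0,0,-56],
    [0,0,-63],
    [0,0,-70],
  ],
)

```text
time_s: 1.77
tcp_pos: [0.4671, 0.1087, 0.2916]
ee_rot: [[-0.897, 0.442, -0.0], [0.442, 0.897, -0.0], [0.0, -0.0, -1.0]]
wrist_force: [1.2, -0.9, -0.3]
finger_gap: 0.0853
grasp_force: 0.0
```

Call:
move_arm(
  hand=[0.085,0.085,0.085],
  xyz=[
    [0,0,0],
    [0,0,0],
    [0,0,0],
  ],
  angular=[
    [0,0,0],
    [0,0,0],
    [0,0,0],
  ],
)

```text
time_s: 2.02
tcp_pos: [0.4674, 0.1065, 0.2915]
ee_rot: [[-0.894, 0.448, -0.001], [0.448, 0.894, -0.001], [0.0, -0.001, -1.0]]
wrist_force: [-0.6, -0.2, 0.0]
finger_gap: 0.0853
grasp_force: 0.0
```

Run:
```python
from cell import robot
from h import *
o=robot.get_obs();print(o["tcp_pos"],o["qpos"].round(1)); go(o,(.474,.285,.20),72.3)
```

```text
[0.46738929 0.10653102 0.29150057] [ -1.6  -7.5 101.4  -0.   86.1 -65. ]
shift [0.074  0.1626 0.0914] turn [-0.05 -0.03 -8.92]
```

Call:
move_arm(
  hand=[0.085,0.085,0.085,0.085,0.085,0.085,0.085,0.085],
  xyz=[
    [0.015,0.033,0.018],
    [0.03,0.065,0.036],
    [0.044,0.098,0.055],
    [0.059,0.13,0.073],
    [0.074,0.1626,0.0914],
    [0.074,0.1626,0.0914],
    [0.074,0.1626,0.0914],
    [0.074,0.1626,0.0914],
  ],
  angular=[
    [0,0,-2],
    [0,0,-4],
    [0,0,-6],
    [0,0,-8],
    [0,0,-8.9],
    [0,0,-8.9],
    [0,0,-8.9],
    [0,0,-8.9],
  ],
)

```text
time_s: 2.68
tcp_pos: [0.4751, 0.2837, 0.2007]
ee_rot: [[-0.952, 0.306, 0.0], [0.306, 0.952, -0.001], [-0.0, -0.001, -1.0]]
wrist_force: [-0.2, 0.2, 0.5]
finger_gap: 0.0853
grasp_force: 0.0
```

Run:
```python
from cell import robot,vision
from h import *
o=robot.get_obs();print(o["tcp_pos"]); go(o,(.4738,.2835,.048),72.3)
c=vision.read_camera("side");cv2.imwrite("pics/s1.png",cv2.resize(c["color"][60:220,120:330,::-1],None,fx=3.5,fy=3.5))
```

```text
[0.47505025 0.28370412 0.20070339]
shift [ 0.0012 -0.0005  0.1527] turn [-0.03  0.03 -0.14]
```

View pics/s1.png

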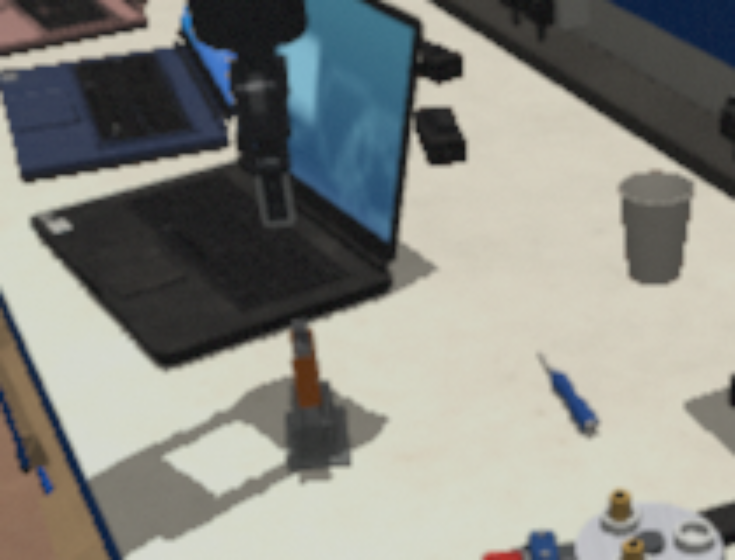

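The picture shows the gripper above the tongs, with the near finger at about (275,200) in the crop, the tongs top at (303,325), and the yaw aligned.

Call:
move_arm(
  hand=[0.085,0.085,0.085,0.085,0.085,0.085,0.085,0.085,0.085],
  xyz=[
    [0.001,0,0.025],
    [0.001,0,0.05],
    [0.001,0,0.075],
    [0.001,0,0.1],
    [0.001,0,0.115],
    [0.001,0,0.13],
    [0.001,0,0.145],
    [0.001,0,0.1525],
    [0.001,0,0.1525],
  ],
  angular=[
    [0,0,0],
    [0,0,0],
    [0,0,0],
    [0,0,0],
    [0,0,0],
    [0,0,0],
    [0,0,0],
    [0,0,0],
    [0,0,0],
  ],
)

```text
time_s: 3.48
tcp_pos: [0.4731, 0.2839, 0.0472]
ee_rot: [[-0.952, 0.306, -0.002], [0.306, 0.952, -0.001], [0.001, -0.001, -1.0]]
wrist_force: [-0.5, 0.0, -0.3]
finger_gap: 0.0848
grasp_force: 0.0
```

Call:
move_arm(
  hand=[0.036,0.036,0.036,0.036,0.036,0.036,0.036,0.036,0.036,0.036],
  xyz=[
    [0,0,0],
    [0,0,0],
    [0,0,0],
    [0,0,0],
    [0,0,0],
    [0,0,0],
    [0,0,0],
    [0,0,0],
    [0,0,0],
    [0,0,0],
  ],
  angular=[
    [0,0,0],
    [0,0,0],
    [0,0,0],
    [0,0,0],
    [0,0,0],
    [0,0,0],
    [0,0,0],
    [0,0,0],
    [0,0,0],
    [0,0,0],
  ],
  grip_force=35,
)

```text
time_s: 4.32
tcp_pos: [0.4746, 0.2859, 0.0497]
ee_rot: [[-0.953, 0.304, 0.003], [0.304, 0.953, 0.001], [-0.003, 0.001, -1.0]]
wrist_force: [-0.7, -0.3, 5.2]
finger_gap: 0.0363
grasp_force: 4.5
```

Call:
move_arm(
  hand=[0.036,0.036,0.036,0.036,0.036,0.036,0.036,0.036,0.036,0.036],
  xyz=[
    [0,0,-0.005],
    [0,0,-0.015],
    [0,0,-0.03],
    [0,0,-0.045],
    [0,0,-0.065],
    [0,0,-0.085],
    [0,0,-0.1],
    [0,0,-0.11],
    [0,0,-0.11],
    [0,0,-0.11],
  ],
  angular=[
    [0,0,0],
    [0,0,0],
    [0,0,0],
    [0,0,0],
    [0,0,0],
    [0,0,0],
    [0,0,0],
    [0,0,0],
    [0,0,0],
    [0,0,0],
  ],
)

```text
time_s: 5.15
tcp_pos: [0.4734, 0.2856, 0.1583]
ee_rot: [[-0.953, 0.304, 0.001], [0.304, 0.953, 0.0], [-0.001, 0.0, -1.0]]
wrist_force: [0.1, 0.0, -2.0]
finger_gap: 0.0357
grasp_force: 3.2
```

Run:
```python
from cell import robot,vision
from h import *
o=robot.get_obs();print(o["tcp_pos"],o["finger_gap"],o["grasp_force"]); go(o,(.5,-.15,.2),72.3)
ims=[]
for n in("side","top"):
    c=vision.read_camera(n);p=proj(c,o["tcp_pos"]).astype(int);x,y=np.maximum(p-45,0)
    ims.append(cv2.resize(c["color"][y:y+90,x:x+90,::-1],(400,400),interpolation=0))
    print(n,x,y,blobs(c,(0,120,80),(20,255,255),(x,y,x+90,y+90),8)[0])
cv2.imwrite("pics/s2.png",np.hstack(ims))
```

```text
[0.47339844 0.28562921 0.15832104] 0.03572902803570853 3.2175668701529503
shift [-0.1578 -0.4069 -0.0418] turn [ 0.03  0.03 -0.  ]
side 155 90 []
top 132 187 []
```

View pics/s2.png

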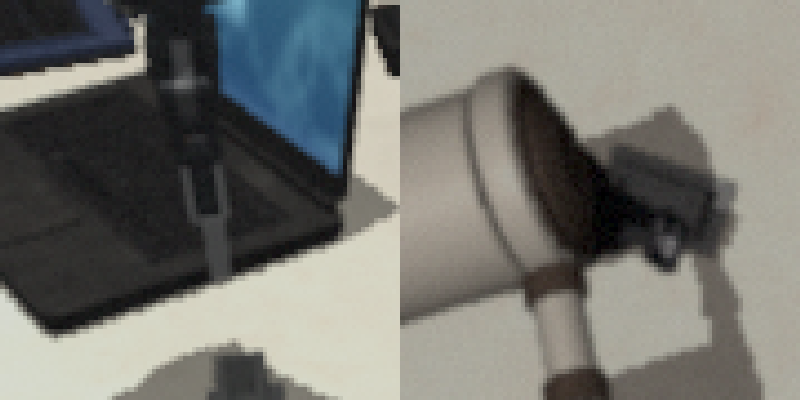

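The picture shows the tongs hanging straight between the fingers, with the jaw tip at side pixel (204,152). Next I carry them to the bushing.

Call:
move_arm(
  hand=[0.036,0.036,0.036,0.036,0.036,0.036,0.036,0.036,0.036,0.036],
  xyz=[
    [-0.004,-0.01,-0.01],
    [-0.012,-0.03,-0.02],
    [-0.023,-0.06,-0.03],
    [-0.035,-0.09,-0.04],
    [-0.047,-0.12,-0.042],
    [-0.058,-0.15,-0.042],
    [-0.07,-0.18,-0.042],
    [-0.081,-0.21,-0.042],
    [-0.093,-0.24,-0.042],
    [-0.105,-0.27,-0.042],
  ],
  angular=[
    [0,0,0],
    [0,0,0],
    [0,0,0],
    [0,0,0],
    [0,0,0],
    [0,0,0],
    [0,0,0],
    [0,0,0],
    [0,0,0],
    [0,0,0],
  ],
)

```text
time_s: 6.08
tcp_pos: [0.4904, -0.0057, 0.1999]
ee_rot: [[-0.953, 0.304, -0.001], [0.304, 0.953, -0.0], [0.001, -0.0, -1.0]]
wrist_force: [-0.4, 0.1, -1.2]
finger_gap: 0.0361
grasp_force: 3.2
```

Call:
move_arm(
  hand=[0.036,0.036,0.036,0.036,0.036,0.036,0.036,0.036,0.036,0.036],
  xyz=[
    [-0.012,-0.03,0],
    [-0.023,-0.06,0],
    [-0.035,-0.09,0],
    [-0.047,-0.12,0],
    [-0.058,-0.15,0],
    [-0.07,-0.18,0],
    [-0.08,-0.2,0],
    [-0.086,-0.215,0],
    [-0.09,-0.22,0],
    [-0.09,-0.22,0],
  ],
  angular=[
    [0,0,0],
    [0,0,0],
    [0,0,0],
    [0,0,0],
    [0,0,0],
    [0,0,0],
    [0,0,0],
    [0,0,0],
    [0,0,0],
    [0,0,0],
  ],
)

```text
time_s: 6.92
tcp_pos: [0.5098, -0.2414, 0.1998]
ee_rot: [[-0.952, 0.306, -0.0], [0.306, 0.952, 0.0], [0.001, 0.0, -1.0]]
wrist_force: [0.1, 0.5, -1.2]
finger_gap: 0.0359
grasp_force: 3.2
```

Run:
```python
from cell import robot,vision
from h import *
o=robot.get_obs();print(o["tcp_pos"],o["finger_gap"],o["grasp_force"]); go(o,(.5125,-.268,.115),72.3)
```

```text
[ 0.50983207 -0.24142459  0.19979527] 0.03586355014462012 3.2179155573248863
shift [-0.0107 -0.0245  0.0848] turn [ 0.02 -0.03 -0.09]
```

Call:
move_arm(
  hand=[0.036,0.036,0.036,0.036,0.036,0.036,0.036,0.036],
  xyz=[
    [-0.002,-0.005,0.01],
    [-0.005,-0.012,0.03],
    [-0.008,-0.018,0.05],
    [-0.01,-0.022,0.07],
    [-0.011,-0.0245,0.08],
    [-0.011,-0.0245,0.085],
    [-0.011,-0.0245,0.085],
    [-0.011,-0.0245,0.085],
  ],
  angular=[
    [0,0,0],
    [0,0,0],
    [0,0,0],
    [0,0,0],
    [0,0,0],
    [0,0,0],
    [0,0,0],
    [0,0,0],
  ],
)

```text
time_s: 7.58
tcp_pos: [0.5135, -0.2668, 0.1156]
ee_rot: [[-0.953, 0.303, 0.001], [0.303, 0.953, -0.0], [-0.001, -0.0, -1.0]]
wrist_force: [-0.1, 0.3, -0.3]
finger_gap: 0.0359
grasp_force: 3.2
```

Run:
```python
from cell import robot,vision
from h import *
o=robot.get_obs();print(o["tcp_pos"],o["finger_gap"])
c=vision.read_camera("side");np.savez("s3.npz",**c)
x0,y0=290,215
im=cv2.resize(c["color"][y0:y0+120,x0:x0+100,::-1],(500,600),interpolation=0)
tip=o["tcp_pos"]-[0,0,.0415]; br=np.array([.5125,-.268,.027])
for p,col in((tip,(255,0,255)),(br,(0,255,0))):
    q=proj(c,p);print(q); cv2.circle(im,tuple(int((a-b+.5)*5) for a,b in zip(q,(x0,y0))),3,col,-1)
cv2.imwrite("pics/s3.png",im)
```

```text
[ 0.5134699  -0.26678714  0.11559502] 0.03590988701835405
[335.18401847 299.76520825]
[333.39114555 316.79273418]
```

View pics/s3.png

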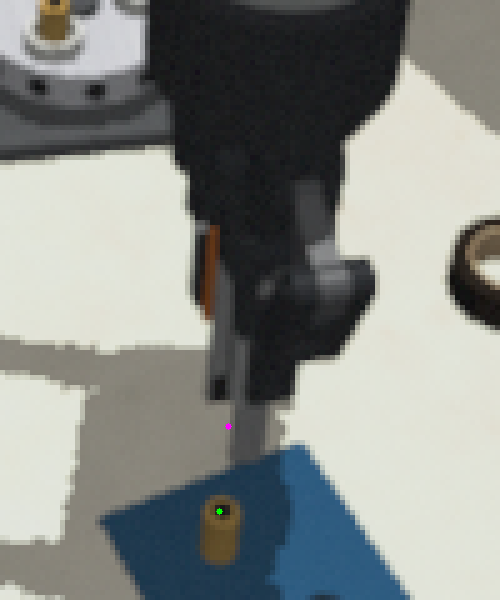

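The picture shows the jaw tips at about (249,463) and (219,398) in the crop, straddling the predicted centre but about 2 mm to the right of it. The brass bushing's top is at (219,509), as predicted.

Call:
move_arm(
  hand=[0.036,0.036,0.036,0.036,0.036,0.036,0.036,0.036,0.036],
  xyz=[
    [0.002,0,0.005],
    [0.002,0,0.013],
    [0.002,0,0.022],
    [0.002,0,0.032],
    [0.002,0,0.042],
    [0.002,0,0.05],
    [0.002,0,0.0565],
    [0.002,0,0.0565],
    [0.002,0,0.0565],
  ],
  angular=[
    [0,0,0],
    [0,0,0],
    [0,0,0],
    [0,0,0],
    [0,0,0],
    [0,0,0],
    [0,0,0],
    [0,0,0],
    [0,0,0],
  ],
)

```text
time_s: 8.38
tcp_pos: [0.511, -0.2664, 0.0579]
ee_rot: [[-0.953, 0.304, -0.001], [0.304, 0.953, 0.001], [0.001, 0.0, -1.0]]
wrist_force: [0.5, 0.7, -0.3]
finger_gap: 0.0363
grasp_force: 3.2
```

Call:
move_arm(
  hand=[0.033,0.03,0.027,0.024,0.024,0.024,0.024,0.024],
  xyz=[
    [0,0,0],
    [0,0,0],
    [0,0,0],
    [0,0,0],
    [0,0,0],
    [0,0,0],
    [0,0,0],
    [0,0,0],
  ],
  angular=[
    [0,0,0],
    [0,0,0],
    [0,0,0],
    [0,0,0],
    [0,0,0],
    [0,0,0],
    [0,0,0],
    [0,0,0],
  ],
  grip_force=35,
)

```text
time_s: 9.05
tcp_pos: [0.5116, -0.267, 0.0592]
ee_rot: [[-0.953, 0.304, 0.001], [0.304, 0.953, -0.001], [-0.001, -0.0, -1.0]]
wrist_force: [0.3, -0.4, 3.8]
finger_gap: 0.0244
grasp_force: 18.6
```

Call:
move_arm(
  hand=[0.021,0.019,0.018,0.018],
  xyz=[
    [0,0,0],
    [0,0,0],
    [0,0,0],
    [0,0,0],
  ],
  angular=[
    [0,0,0],
    [0,0,0],
    [0,0,0],
    [0,0,0],
  ],
  grip_force=35,
)

```text
time_s: 9.38
tcp_pos: [0.5117, -0.267, 0.0592]
ee_rot: [[-0.953, 0.304, 0.001], [0.304, 0.953, -0.001], [-0.001, -0.0, -1.0]]
wrist_force: [-0.8, 0.3, 6.3]
finger_gap: 0.0225
grasp_force: 34.0
```

Call:
move_arm(
  hand=[0.018,0.018,0.018,0.018,0.018,0.018,0.018,0.018,0.018,0.018],
  xyz=[
    [0,0,-0.004],
    [0,0,-0.01],
    [0,0,-0.02],
    [0,0,-0.035],
    [0,0,-0.05],
    [0,0,-0.065],
    [0,0,-0.08],
    [0,0,-0.09],
    [0,0,-0.09],
    [0,0,-0.09],
  ],
  angular=[
    [0,0,0],
    [0,0,0],
    [0,0,0],
    [0,0,0],
    [0,0,0],
    [0,0,0],
    [0,0,0],
    [0,0,0],
    [0,0,0],
    [0,0,0],
  ],
)

```text
time_s: 10.22
tcp_pos: [0.5114, -0.2668, 0.149]
ee_rot: [[-0.953, 0.304, 0.001], [0.304, 0.953, -0.001], [-0.001, -0.0, -1.0]]
wrist_force: [0.2, 0.6, -2.5]
finger_gap: 0.0231
grasp_force: 34.4
```

Run:
```python
from cell import robot,vision
from h import *
o=robot.get_obs();print(o["tcp_pos"],o["finger_gap"],o["grasp_force"])
c=vision.read_camera("side");np.savez("s4.npz",**c)
x0,y0=290,190
im=cv2.resize(c["color"][y0:y0+120,x0:x0+100,::-1],(500,600),interpolation=0)
print(blobs(c,(10,60,60),(35,255,255),(315,240,365,340))[0])
cv2.imwrite("pics/s4.png",im)
go(o,(.634,-.0236,.17),72.3)
```

```text
[ 0.51139271 -0.26678252  0.14902215] 0.02312823227095284 34.436280727386475
[([332, 250, 3, 19, 41], array([332.8 , 259.12])), ([333, 282, 8, 15, 50], array([335.22, 290.36]))]
shift [-0.0429  0.2689 -0.021 ] turn [-0.02  0.06 -0.  ]
```

View pics/s4.png

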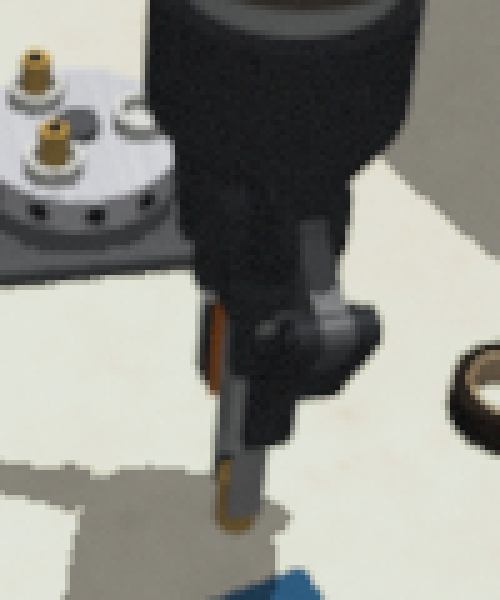

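The picture shows the bushing pinched upright: its left edge is at x=217 and its bottom arc at (236,530) in the crop.

Run:
```python
from h import *
c=np.load("s4.npz");s=np.load("side0.npz");t=np.load("top0.npz")
tcp=np.array([.5114,-.2668,.149])
h=.093
for d in((0,0),(.0013,-.001)):
    for z in(h,h+.024):
        p=tcp+[d[0],d[1],0];p[2]=z
        # silhouette left edge: 7mm along camera -x
        e=p-np.array([.874,-.486,0])*.007; f=p-np.array([.476,.879,0])*.007
        print(d,z,"ctr",proj(c,p),"left",proj(c,e),"front",proj(c,f))
# in crop px -> left edge u
print("obs left",290+217/5-.5,"obs bottom v",190+531/5-.5)
# nest: fit ring from side0: white/bright ring hard; use floor-center ray and fixed bushing tops
h_=cv2.cvtColor(s["color"],cv2.COLOR_RGB2HSV)
for nm,cc,bx in(("side",s,(285,192,330,240)),("top",t,(275,170,310,205))):
    for b,ce in blobs(cc,(10,70,50),(35,255,255),bx,6)[0]: print(nm,b,ce,"mid",ray(cc,*ce,.0635),"top",ray(cc,b[0]+(b[2]-1)/2,b[1]+2.0,.071))
```

```text
(0, 0) 0.093 ctr [334.94447351 293.28490814] left [330.89534898 293.32565596] front [335.41915481 296.51966472]
(0, 0) 0.11699999999999999 ctr [335.90148653 284.09175909] left [331.75947397 284.13432019] front [336.39534047 287.32252325]
(0.0013, -0.001) 0.093 ctr [335.89787288 293.38655158] left [331.84740727 293.42730248] front [336.38068893 296.62316821]
(0.0013, -0.001) 0.11699999999999999 ctr [336.87704729 284.19282518] left [332.73363141 284.23539007] front [337.37942013 287.42548619]
obs left 332.9 obs bottom v 295.7
side [294, 200, 6, 9, 43] [296.79 204.  ] mid [0.60297327 0.01718012 0.0635    ] top [0.60133105 0.01583635 0.071     ]
side [298, 214, 6, 9, 49] [300.47 218.08] mid [ 0.583493   -0.03214955  0.0635    ] top [ 0.58260611 -0.03358301  0.071     ]
top [284, 184, 4, 5, 18] [285.5  185.78] mid [0.6017304  0.01953753 0.0635    ] top [0.60038087 0.01952875 0.071     ]
top [302, 191, 5, 5, 21] [304.   193.14] mid [ 0.58224722 -0.03072172  0.0635    ] top [ 0.58199619 -0.03039506  0.071     ]
```

Call:
move_arm(
  hand=[0.018,0.018,0.018,0.018,0.018,0.018,0.018,0.018,0.018,0.018],
  xyz=[
    [-0.001,0.008,-0.005],
    [-0.003,0.025,-0.01],
    [-0.007,0.05,-0.015],
    [-0.012,0.08,-0.02],
    [-0.017,0.11,-0.02],
    [-0.022,0.14,-0.02],
    [-0.027,0.17,-0.02],
    [-0.032,0.2,-0.02],
    [-0.036,0.225,-0.02],
    [-0.04,0.245,-0.02],
  ],
  angular=[
    [0,0,0],
    [0,0,0],
    [0,0,0],
    [0,0,0],
    [0,0,0],
    [0,0,0],
    [0,0,0],
    [0,0,0],
    [0,0,0],
    [0,0,0],
  ],
)

```text
time_s: 11.1
tcp_pos: [0.6238, -0.0424, 0.1675]
ee_rot: [[-0.953, 0.303, -0.002], [0.303, 0.953, 0.001], [0.002, 0.001, -1.0]]
wrist_force: [1.1, 0.2, -2.4]
finger_gap: 0.0232
grasp_force: 34.4
```

Call:
move_arm(
  hand=[0.018,0.018,0.018,0.018,0.018,0.018,0.018,0.018,0.018,0.018],
  xyz=[
    [-0.001,0.012,0],
    [-0.002,0.02,0],
    [-0.003,0.024,0.005],
    [-0.003,0.024,0.015],
    [-0.003,0.024,0.025],
    [-0.003,0.024,0.035],
    [-0.003,0.024,0.042],
    [-0.003,0.024,0.046],
    [-0.003,0.024,0.046],
    [-0.003,0.024,0.046],
  ],
  angular=[
    [0,0,0],
    [0,0,0],
    [0,0,0],
    [0,0,0],
    [0,0,0],
    [0,0,0],
    [0,0,0],
    [0,0,0],
    [0,0,0],
    [0,0,0],
  ],
)

```text
time_s: 11.93
tcp_pos: [0.6338, -0.0237, 0.1223]
ee_rot: [[-0.953, 0.304, -0.0], [0.304, 0.953, 0.0], [0.0, -0.0, -1.0]]
wrist_force: [-0.4, 0.3, -0.3]
finger_gap: 0.0232
grasp_force: 34.5
```

Run:
```python
from cell import robot,vision
from h import *
o=robot.get_obs();print(o["tcp_pos"],o["finger_gap"],o["grasp_force"])
go(o,(.634,-.0232,.123),72.3)
c=vision.read_camera("side");np.savez("s5.npz",**c)
x0,y0=290,160
im=cv2.resize(c["color"][y0:y0+75,x0:x0+75,::-1],(600,600),interpolation=0)
cv2.imwrite("pics/s5.png",im)
p=o["tcp_pos"]+[.0024,-.0008,0]
for z in(o["tcp_pos"][2]-.056,.056): p[2]=z; q=proj(c,p); print("crop px",(q-[x0,y0]+.5)*8)
```

```text
[ 0.63381534 -0.02372506  0.12229044] 0.02323864840704564 34.453380703926086
shift [-0.      0.0006 -0.0007] turn [-0.   -0.02 -0.03]
crop px [229.37719635 388.82113416]
crop px [227.96324167 416.34370625]
```

View pics/s5.png

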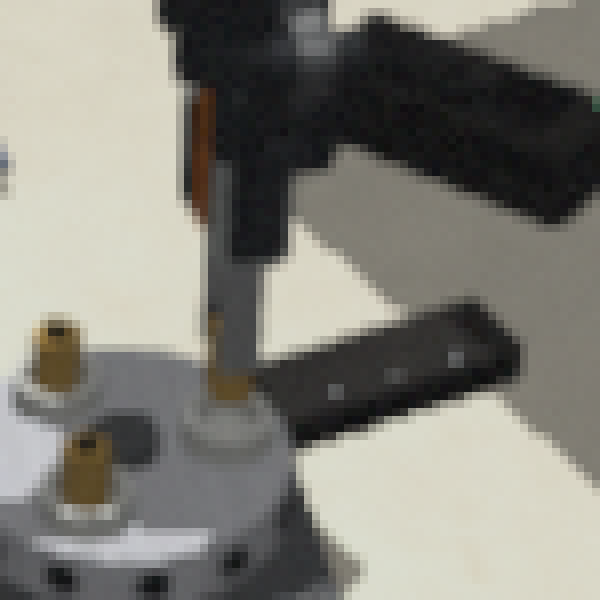

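The picture shows the bushing just above the nest: its bottom arc is at (232,403), and the ring spans x 184–274, centred at 229. Sideways it is aligned within 1 mm, so I'm using depth to check along the viewing direction.

Run:
```python
from h import *
from scipy.optimize import least_squares
np.set_printoptions(precision=4,suppress=True)
def cloud(c):
    K,T=c["camera_matrix"],c["cam_to_world"];v,u=np.mgrid[:420,:560];z=c["z_map"]
    p=np.stack([(u-K[0,2])/K[0,0]*z,(v-K[1,2])/K[1,1]*z,z],-1); return p@T[:3,:3].T+T[:3,3]
for n in("side0","top0"):
    c=dict(np.load(n+".npz"));C=cloud(c)
    p=C.reshape(-1,3);d=np.hypot(p[:,0]-.635,p[:,1]+.0235);m=(d<.02)&(p[:,2]>.051)&(p[:,2]<.062);q=p[m]
    print(n,"ring pts",len(q),q.mean(0),"minrect",cv2.minEnclosingCircle((q[:,:2]*1000).astype(np.float32)))
    f=least_squares(lambda x:np.hypot(q[:,0]-x[0],q[:,1]-x[1])-.012,[.635,-.0235],loss="soft_l1",f_scale=.002);print(" fit",f.x)
    for bx in((.602,.0185),(.583,-.0315)):
        d=np.hypot(p[:,0]-bx[0],p[:,1]-bx[1]);q=p[(d<.012)&(p[:,2]>.067)];print(" fixed top",len(q),q.mean(0))
c=dict(np.load("s5.npz"));C=cloud(c)
h=cv2.cvtColor(c["color"],cv2.COLOR_RGB2HSV);m=cv2.inRange(h,(8,70,40),(35,255,255))>0
k=np.zeros_like(m);k[197:213,314:324]=1;m&=k
q=C[m];print("bush pts",len(q),"\n",np.c_[np.argwhere(m)[:,::-1],q][np.argsort(q[:,2])])
```

```text
side0 ring pts 73 [ 0.6346 -0.0246  0.0556] minrect ((634.6898803710938, -24.213369369506836), 14.721529960632324)
 fit [ 0.6352 -0.0244]
 fixed top 26 [0.6018 0.0174 0.0712]
 fixed top 30 [ 0.5814 -0.0318  0.0713]
top0 ring pts 43 [ 0.6331 -0.0239  0.0542] minrect ((632.6369018554688, -25.01612091064453), 14.597827911376953)
 fit [ 0.633  -0.0238]
 fixed top 18 [0.6003 0.0188 0.0702]
 fixed top 16 [ 0.58   -0.0319  0.0715]
bush pts 25 
 [[321.     207.       0.6814   0.0279   0.0163]
 [321.     208.       0.6549  -0.0096   0.049 ]
 [320.     209.       0.6439  -0.0212   0.0582]
 [319.     209.       0.6334  -0.032    0.0699]
 [317.     209.       0.6293  -0.03     0.0701]
 [316.     208.       0.6289  -0.0263   0.0707]
 [320.     208.       0.6367  -0.0311   0.0709]
 [317.     208.       0.6306  -0.0278   0.071 ]
 [318.     209.       0.6305  -0.0321   0.0711]
 [318.     208.       0.6321  -0.0298   0.0718]
 [319.     208.       0.6335  -0.0317   0.0725]
 [316.     207.       0.6287  -0.0263   0.0737]
 [317.     207.       0.6303  -0.0281   0.0743]
 [320.     207.       0.6361  -0.0317   0.0745]
 [319.     207.       0.6336  -0.0314   0.0753]
 [318.     207.       0.6305  -0.0318   0.0767]
 [316.     206.       0.6283  -0.0267   0.0771]
 [316.     205.       0.6281  -0.0268   0.0801]
 [317.     206.       0.6272  -0.0324   0.0814]
 [316.     204.       0.6284  -0.0262   0.0825]
 [316.     202.       0.6278  -0.0267   0.0889]
 [316.     199.       0.6329  -0.0187   0.0903]
 [316.     200.       0.6306  -0.0223   0.0906]
 [316.     201.       0.6277  -0.0266   0.0917]
 [317.     200.       0.6271  -0.0314   0.0979]]
```

Depth puts the bushing axis at (0.6356,-0.0252) against the ring at (0.635,-0.0243), which is within 1 mm. I'm lowering it.

Call:
move_arm(
  hand=[0.018,0.018,0.018,0.018,0.018,0.018,0.018,0.018],
  xyz=[
    [0,0.0005,0.003],
    [0,0.0005,0.006],
    [0,0.0005,0.009],
    [0,0.0005,0.012],
    [0,0.0005,0.015],
    [0,0.0005,0.017],
    [0,0.0005,0.018],
    [0,0.0005,0.018],
  ],
  angular=[
    [0,0,0],
    [0,0,0],
    [0,0,0],
    [0,0,0],
    [0,0,0],
    [0,0,0],
    [0,0,0],
    [0,0,0],
  ],
)

```text
time_s: 12.65
tcp_pos: [0.6339, -0.0229, 0.104]
ee_rot: [[-0.953, 0.304, -0.001], [0.304, 0.953, 0.0], [0.001, -0.0, -1.0]]
wrist_force: [-0.4, -0.9, -1.1]
finger_gap: 0.0232
grasp_force: 34.5
```

Call:
move_arm(
  hand=[0.018,0.018,0.018,0.018],
  xyz=[
    [0,0,0.0005],
    [0,0,0.001],
    [0,0,0.001],
    [0,0,0.001],
  ],
  angular=[
    [0,0,0],
    [0,0,0],
    [0,0,0],
    [0,0,0],
  ],
)

```text
time_s: 12.98
tcp_pos: [0.6342, -0.023, 0.1036]
ee_rot: [[-0.953, 0.304, 0.0], [0.304, 0.953, -0.0], [-0.0, 0.0, -1.0]]
wrist_force: [0.2, 0.3, -0.8]
finger_gap: 0.0232
grasp_force: 34.5
```

Call:
move_arm(
  hand=[0.018,0.018,0.018,0.018],
  xyz=[
    [0,0,0.0005],
    [0,0,0.001],
    [0,0,0.001],
    [0,0,0.001],
  ],
  angular=[
    [0,0,0],
    [0,0,0],
    [0,0,0],
    [0,0,0],
  ],
)

```text
time_s: 13.32
tcp_pos: [0.6345, -0.023, 0.1033]
ee_rot: [[-0.953, 0.304, 0.001], [0.304, 0.953, -0.0], [-0.001, 0.0, -1.0]]
wrist_force: [-1.8, -0.2, 5.0]
finger_gap: 0.0231
grasp_force: 34.9
```

Call:
move_arm(
  hand=[0.018,0.018,0.018,0.018],
  xyz=[
    [0,0,0.0005],
    [0,0,0.001],
    [0,0,0.001],
    [0,0,0.001],
  ],
  angular=[
    [0,0,0],
    [0,0,0],
    [0,0,0],
    [0,0,0],
  ],
)

```text
time_s: 13.65
tcp_pos: [0.6347, -0.0231, 0.1032]
ee_rot: [[-0.953, 0.304, 0.001], [0.304, 0.953, -0.0], [-0.001, 0.0, -1.0]]
wrist_force: [-3.3, 1.0, 8.9]
finger_gap: 0.023
grasp_force: 35.2
```

Contact came at TCP z 0.103, which puts the underside at about 0.047, on the nest floor. I'm releasing and rising.

Call:
move_arm(
  hand=[0.02,0.022,0.024,0.026,0.028,0.03,0.033,0.036,0.036,0.036],
  xyz=[
    [0,0,-0.001],
    [0,0,-0.001],
    [0,0,-0.001],
    [0,0,-0.001],
    [0,0,-0.001],
    [0,0,-0.001],
    [0,0,-0.001],
    [0,0,-0.001],
    [0,0,-0.001],
    [0,0,-0.001],
  ],
  angular=[
    [0,0,0],
    [0,0,0],
    [0,0,0],
    [0,0,0],
    [0,0,0],
    [0,0,0],
    [0,0,0],
    [0,0,0],
    [0,0,0],
    [0,0,0],
  ],
)

```text
time_s: 14.48
tcp_pos: [0.634, -0.023, 0.1024]
ee_rot: [[-0.953, 0.304, -0.0], [0.304, 0.953, 0.0], [0.0, -0.0, -1.0]]
wrist_force: [0.0, -0.1, -0.5]
finger_gap: 0.0362
grasp_force: 3.2
```

Call:
move_arm(
  hand=[0.037,0.037,0.037,0.037,0.037,0.037,0.037,0.037,0.037,0.037],
  xyz=[
    [0,0,0],
    [0,0,0],
    [0,0,-0.003],
    [0,0,-0.008],
    [0,0,-0.015],
    [0,0,-0.025],
    [0,0,-0.04],
    [0,0,-0.06],
    [0,0,-0.075],
    [0,0,-0.085],
  ],
  angular=[
    [0,0,0],
    [0,0,0],
    [0,0,0],
    [0,0,0],
    [0,0,0],
    [0,0,0],
    [0,0,0],
    [0,0,0],
    [0,0,0],
    [0,0,0],
  ],
)

```text
time_s: 15.32
tcp_pos: [0.6353, -0.0232, 0.191]
ee_rot: [[-0.953, 0.304, 0.004], [0.304, 0.953, -0.001], [-0.004, 0.0, -1.0]]
wrist_force: [1.0, 0.6, -0.7]
finger_gap: 0.0371
grasp_force: 3.1
```

Run:
```python
from cell import robot,vision
from h import *
o=robot.get_obs();print(o["tcp_pos"],o["finger_gap"],o["grasp_force"],o["wrist_force"])
go(o,(.474,.2862,.16),72.3)
c=vision.read_camera("side");np.savez("s6.npz",**c)
for b,ce in blobs(c,(10,70,50),(35,255,255),(285,190,335,240),6)[0]: print(b,ce,ray(c,*ce,.0635))
```

```text
[ 0.63533289 -0.02320241  0.19100602] 0.037056279010659735 3.099714517593384 [ 1.0355617   0.5819724  -0.65896556]
shift [0.2479 0.2457 0.03  ] turn [ 0.02  0.24 -0.  ]
[294, 200, 6, 9, 42] [296.76 204.1 ] [0.602713   0.01688042 0.0635    ]
[316, 206, 6, 8, 43] [318.28 209.44] [ 0.63570718 -0.02596866  0.0635    ]
[298, 214, 6, 9, 46] [300.48 218.3 ] [ 0.58310943 -0.03283067  0.0635    ]
```

The bushing stands in the nest at about (0.6357,-0.026), about 1 mm from the expected centre and upright like its neighbours. Next I return the tongs.

Call:
move_arm(
  hand=[0.036,0.036,0.036,0.036,0.036,0.036,0.036,0.036,0.036,0.036],
  xyz=[
    [0.006,0.006,0],
    [0.018,0.018,0],
    [0.038,0.038,0],
    [0.06,0.06,0],
    [0.082,0.082,0],
    [0.104,0.104,0],
    [0.126,0.126,0],
    [0.148,0.147,0],
    [0.17,0.169,0],
    [0.19,0.189,0],
  ],
  angular=[
    [0,0,0],
    [0,0,0],
    [0,0,0],
    [0,0,0],
    [0,0,0],
    [0,0,0],
    [0,0,0],
    [0,0,0],
    [0,0,0],
    [0,0,0],
  ],
)

```text
time_s: 16.2
tcp_pos: [0.5072, 0.2172, 0.1858]
ee_rot: [[-0.953, 0.303, -0.004], [0.303, 0.953, 0.0], [0.003, -0.001, -1.0]]
wrist_force: [-0.7, 0.3, -0.8]
finger_gap: 0.0361
grasp_force: 3.2
```

Call:
move_arm(
  hand=[0.036,0.036,0.036,0.036,0.036,0.036,0.036,0.036,0.036],
  xyz=[
    [0.02,0.02,0],
    [0.038,0.037,0],
    [0.05,0.049,0.01],
    [0.056,0.055,0.025],
    [0.058,0.057,0.045],
    [0.058,0.057,0.065],
    [0.058,0.057,0.08],
    [0.058,0.057,0.085],
    [0.058,0.057,0.085],
  ],
  angular=[
    [0,0,0],
    [0,0,0],
    [0,0,0],
    [0,0,0],
    [0,0,0],
    [0,0,0],
    [0,0,0],
    [0,0,0],
    [0,0,0],
  ],
)

```text
time_s: 16.95
tcp_pos: [0.4696, 0.2867, 0.0998]
ee_rot: [[-0.953, 0.303, -0.006], [0.303, 0.953, -0.002], [0.005, -0.003, -1.0]]
wrist_force: [-0.8, -0.4, 0.1]
finger_gap: 0.0361
grasp_force: 3.2
```

Run:
```python
from cell import robot,vision
from h import *
o=robot.get_obs();print(o["tcp_pos"],o["finger_gap"],o["grasp_force"],o["wrist_force"])
go(o,(.474,.2857,.09),72.3)
c=vision.read_camera("side");np.savez("s7.npz",**c)
p=proj(c,o["tcp_pos"]-[0,0,.045]).astype(int);x,y=p-[40,45];print(x,y)
im=cv2.resize(c["color"][y:y+75,x:x+75,::-1],(600,600),interpolation=0); cv2.imwrite("pics/s7.png",im)
```

```text
[0.46960426 0.28671965 0.09984373] 0.03613760034181434 3.2178181037306786 [-0.76276352 -0.42113351  0.14711551]
shift [-0.0045  0.0004  0.0098] turn [-0.19 -0.28  0.04]
165 124
```

View pics/s7.png

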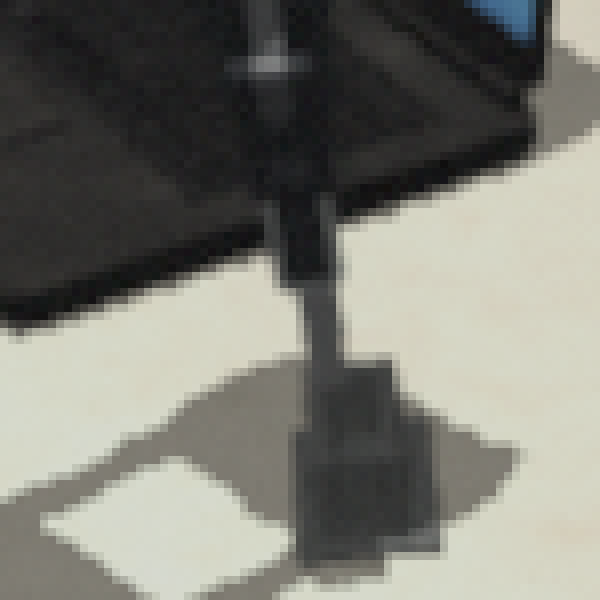

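The picture shows the jaw tips (about x=325 in the crop) slightly left of the pocket block (about x=365), so I'm applying the computed correction.

Call:
move_arm(
  hand=[0.036,0.036,0.036,0.036,0.036,0.036],
  xyz=[
    [-0.0025,0.0,0.002],
    [-0.0045,0.0,0.005],
    [-0.0045,0.0,0.008],
    [-0.0045,0.0,0.008],
    [-0.0045,0,0.008],
    [-0.0045,0,0.008],
  ],
  angular=[
    [0,0,0],
    [-0.2,-0.3,0],
    [-0.2,-0.3,0],
    [-0.2,-0.3,0],
    [-0.2,-0.3,0],
    [-0.2,-0.3,0],
  ],
)

```text
time_s: 17.5
tcp_pos: [0.4771, 0.2854, 0.0947]
ee_rot: [[-0.953, 0.304, 0.006], [0.304, 0.953, 0.002], [-0.005, 0.004, -1.0]]
wrist_force: [-0.2, 0.3, -0.1]
finger_gap: 0.0359
grasp_force: 3.2
```

Run:
```python
from cell import robot,vision
from h import *
np.set_printoptions(precision=4,suppress=True)
o=robot.get_obs();print(o["tcp_pos"],o["ee_rot"][:,2],o["wrist_force"])
go(o,(.474,.2857,.09),72.3)
def cloud(c):
    K,T=c["camera_matrix"],c["cam_to_world"];v,u=np.mgrid[:420,:560];z=c["z_map"]
    p=np.stack([(u-K[0,2])/K[0,0]*z,(v-K[1,2])/K[1,1]*z,z],-1); return p@T[:3,:3].T+T[:3,3]
ex=np.array([-.953,.304,0]);ey=np.array([.304,.953,0])
c=vision.read_camera("side");P=cloud(c)[130:215,180:245].reshape(-1,3)
S=cloud(np.load("side0.npz"))[130:215,180:245].reshape(-1,3)
c0=np.array([.474,.286,0])
a=lambda Q:np.c_[(Q-c0)@ex,(Q-c0)@ey,Q[:,2]]
def rep(n,Q,lo,hi,k=.035):
    q=a(Q);q=q[(q[:,2]>lo)&(q[:,2]<hi)&(abs(q[:,0])<k)&(abs(q[:,1])<k)]
    print(n,len(q),"x range",np.percentile(q[:,0],[2,10,50,90,98])*1000,"y",np.percentile(q[:,1],[2,50,98])*1000)
for z in(.048,.055,.062): rep(f"jaw now {z}",P,z,z+.007)
rep("orig plates/jaw .05-.06",S,.05,.06); rep(".04-.048",S,.040,.048); rep("rim",S,.033,.039)
rep("block",S,.014,.032); rep("block now",P,.014,.032)
```

```text
[0.4771 0.2854 0.0947] [ 0.0063  0.0019 -1.    ] [-0.1728  0.332  -0.0984]
shift [ 0.0031 -0.0007  0.0047] turn [ 0.21  0.31 -0.01]Traceback (most recent call last):
  File "<stdin>", line 17, in <module>
  File "<stdin>", line 16, in rep
    return _quantile_unchecked(
        a, q, axis, out, overwrite_input, method, keepdims, weights)
    return _ureduce(a,
                    func=_quantile_ureduce_func,
    ...<5 lines>...
                    overwrite_input=overwrite_input,
                    method=method)
    r = func(a, **kwargs)
    result = _quantile(arr,
                       quantiles=q,
    ...<2 lines>...
                       out=out,
                       weights=wgt)
    slices_having_nans = np.isnan(arr[-1, ...])
                                  ~~~^^^^^^^^^
IndexError: index -1 is out of bounds for axis 0 with size 0
```

Call:
move_arm(
  hand=[0.036,0.036,0.036,0.036],
  xyz=[
    [0,0,0],
    [0,0,0],
    [0,0,0],
    [0,0,0],
  ],
  angular=[
    [0,0,0],
    [0,0,0],
    [0,0,0],
    [0,0,0],
  ],
)

```text
time_s: 17.88
tcp_pos: [0.477, 0.2855, 0.0946]
ee_rot: [[-0.953, 0.304, 0.006], [0.304, 0.953, 0.002], [-0.005, 0.004, -1.0]]
wrist_force: [-0.3, 1.5, -1.2]
finger_gap: 0.0362
grasp_force: 3.2
```

```bash
cat >> h.py <<'E'
def cloud(c):
    K,T=c["camera_matrix"],c["cam_to_world"];v,u=np.mgrid[:420,:560];z=c["z_map"]
    p=np.stack([(u-K[0,2])/K[0,0]*z,(v-K[1,2])/K[1,1]*z,z],-1); return p@T[:3,:3].T+T[:3,3]
E
python3 - <<'E'
from cell import robot,vision
from h import *
np.set_printoptions(precision=4,suppress=True)
o=robot.get_obs();print(o["tcp_pos"],o["ee_rot"][:,2],o["wrist_force"])
go(o,(.474,.2857,.09),72.3)
ex=np.array([-.953,.304,0]);ey=np.array([.304,.953,0])
c=vision.read_camera("side");print(proj(c,np.array([.474,.286,.05])))
B=(slice(110,215),slice(170,245))
P=cloud(c)[B].reshape(-1,3);S=cloud(np.load("side0.npz"))[B].reshape(-1,3)
c0=np.array([.474,.286,0])
a=lambda Q:np.c_[(Q-c0)@ex,(Q-c0)@ey,Q[:,2]]
def rep(n,Q,lo,hi,k=.035):
    q=a(Q);q=q[(q[:,2]>lo)&(q[:,2]<hi)&(abs(q[:,0])<k)&(abs(q[:,1])<k)]
    print(n,len(q), "" if len(q)<4 else ("x",(np.percentile(q[:,0],[2,10,50,90,98])*1000).round(1),"y",(np.percentile(q[:,1],[2,50,98])*1000).round(1)))
for z in(.045,.055,.065,.075): rep(f"jaw now {z}",P,z,z+.01)
for z in(.045,.055,.065,.075): rep(f"orig {z}",S,z,z+.01)
rep("rim",S,.033,.039);rep("rim now",P,.033,.039)
rep("block",S,.014,.032); rep("block now",P,.014,.032)
E
```

```text
[0.477  0.2855 0.0946] [ 0.0061  0.0018 -1.    ] [-0.2658  1.509  -1.1672]
shift [ 0.0029 -0.0007  0.0045] turn [ 0.2  0.3 -0. ]
[206.9545 170.8868]
jaw now 0.045 1 
jaw now 0.055 15 ('x', array([-10.1,  -9.7,  -5.6,  -0.4,   1. ]), 'y', array([-17.6, -14.4,  13.3]))
jaw now 0.065 16 ('x', array([-10.2,  -9. ,  -4.8,   0.3,   0.9]), 'y', array([-18. , -15.7, -13.5]))
jaw now 0.075 15 ('x', array([-9.3, -8.9, -3.7, -0.5,  0.9]), 'y', array([-17.9, -15.7, -14. ]))
orig 0.045 21 ('x', array([-10.2,  -9.6,  -2.3,   3.9,   5.8]), 'y', array([-24.5, -22.1,  21.9]))
orig 0.055 20 ('x', array([-9.9, -8.6, -0.9,  5.3,  7.1]), 'y', array([-25.4, -23.1,   3.3]))
orig 0.065 26 ('x', array([-10. ,  -9.4,  -2.2,   6.1,   7. ]), 'y', array([-25.7, -22.9,  22.2]))
orig 0.075 29 ('x', array([-10.1,  -8.9,  -3.6,   5.1,   6.9]), 'y', array([-26.4, -22. ,  22.2]))
rim 88 ('x', array([-16.9, -15.8,  -5.4,  12.2,  13.5]), 'y', array([-31.2, -14.6,  31.3]))
rim now 91 ('x', array([-16.9, -15.5,   0. ,  12.4,  13.6]), 'y', array([-30.8, -10.3,  33.3]))
block 69 ('x', array([-17.4, -14.4,  -3.1,  10.7,  13.6]), 'y', array([-31.3, -28.7,  24.4]))
block now 98 ('x', array([-17.4, -14. ,  -0.2,   9.9,  13.2]), 'y', array([-31.9, -27.8,  29.4]))
```

Call:
move_arm(
  hand=[0.036,0.036,0.036,0.036,0.036],
  xyz=[
    [0.0029,-0.0003,0.002],
    [0.0029,-0.0003,0.0045],
    [0.0029,-0.0003,0.0045],
    [0.0029,-0.0003,0.0045],
    [0.0029,-0.0003,0.0045],
  ],
  angular=[
    [0.2,0.3,0],
    [0.2,0.3,0],
    [0.2,0.3,0],
    [0.2,0.3,0],
    [0.2,0.3,0],
  ],
)

```text
time_s: 18.35
tcp_pos: [0.4741, 0.286, 0.0899]
ee_rot: [[-0.953, 0.304, -0.0], [0.304, 0.953, -0.0], [0.0, -0.0, -1.0]]
wrist_force: [0.0, 0.1, -1.1]
finger_gap: 0.0359
grasp_force: 3.2
```

Call:
move_arm(
  hand=[0.036,0.036,0.036,0.036,0.036,0.036,0.036],
  xyz=[
    [0,0,0.003],
    [0,0,0.006],
    [0,0,0.009],
    [0,0,0.012],
    [0,0,0.015],
    [0,0,0.015],
    [0,0,0.015],
  ],
  angular=[
    [0,0,0],
    [0,0,0],
    [0,0,0],
    [0,0,0],
    [0,0,0],
    [0,0,0],
    [0,0,0],
  ],
)

```text
time_s: 18.93
tcp_pos: [0.4739, 0.286, 0.0747]
ee_rot: [[-0.953, 0.304, -0.001], [0.304, 0.953, -0.0], [0.001, -0.0, -1.0]]
wrist_force: [0.3, -0.0, -0.6]
finger_gap: 0.036
grasp_force: 3.2
```

Tips are at about 0.033, inside the rim with no contact force. I'm continuing down.

Call:
move_arm(
  hand=[0.036,0.036,0.036,0.036,0.036,0.036,0.036,0.036],
  xyz=[
    [0,0,0.004],
    [0,0,0.008],
    [0,0,0.012],
    [0,0,0.016],
    [0,0,0.02],
    [0,0,0.023],
    [0,0,0.0235],
    [0,0,0.0235],
  ],
  angular=[
    [0,0,0],
    [0,0,0],
    [0,0,0],
    [0,0,0],
    [0,0,0],
    [0,0,0],
    [0,0,0],
    [0,0,0],
  ],
)

```text
time_s: 19.6
tcp_pos: [0.4739, 0.286, 0.0511]
ee_rot: [[-0.953, 0.304, -0.001], [0.304, 0.953, -0.0], [0.001, -0.0, -1.0]]
wrist_force: [0.7, -0.6, -0.7]
finger_gap: 0.0359
grasp_force: 3.2
```

Call:
move_arm(
  hand=[0.036,0.036,0.036,0.036],
  xyz=[
    [0,0,0.0005],
    [0,0,0.001],
    [0,0,0.0015],
    [0,0,0.0015],
  ],
  angular=[
    [0,0,0],
    [0,0,0],
    [0,0,0],
    [0,0,0],
  ],
)

```text
time_s: 19.93
tcp_pos: [0.4742, 0.286, 0.0501]
ee_rot: [[-0.953, 0.304, 0.0], [0.304, 0.953, 0.0], [-0.0, 0.0, -1.0]]
wrist_force: [0.4, -0.1, -0.4]
finger_gap: 0.0357
grasp_force: 3.2
```

Call:
move_arm(
  hand=[0.036,0.036,0.036,0.04,0.044,0.048,0.055,0.065,0.075,0.085],
  xyz=[
    [0,0,0.0005],
    [0,0,0.001],
    [0,0,0.001],
    [0,0,0.001],
    [0,0,0.001],
    [0,0,0.001],
    [0,0,0.001],
    [0,0,0.001],
    [0,0,0.001],
    [0,0,0.001],
  ],
  angular=[
    [0,0,0],
    [0,0,0],
    [0,0,0],
    [0,0,0],
    [0,0,0],
    [0,0,0],
    [0,0,0],
    [0,0,0],
    [0,0,0],
    [0,0,0],
  ],
)

```text
time_s: 20.77
tcp_pos: [0.4742, 0.286, 0.049]
ee_rot: [[-0.953, 0.304, 0.0], [0.304, 0.953, 0.0], [-0.0, 0.0, -1.0]]
wrist_force: [-0.4, -0.3, 0.6]
finger_gap: 0.0839
grasp_force: 0.0
```

Call:
move_arm(
  hand=[0.085,0.085,0.085,0.085,0.085,0.085,0.085,0.085,0.085,0.085],
  xyz=[
    [0,0,0],
    [0,0,0],
    [0,0,0],
    [0,0,-0.005],
    [0,0,-0.02],
    [0,0,-0.04],
    [0,0,-0.07],
    [0,0,-0.1],
    [0,0,-0.13],
    [0,0,-0.15],
  ],
  angular=[
    [0,0,0],
    [0,0,0],
    [0,0,0],
    [0,0,0],
    [0,0,0],
    [0,0,0],
    [0,0,0],
    [0,0,0],
    [0,0,0],
    [0,0,0],
  ],
)

```text
time_s: 21.6
tcp_pos: [0.4752, 0.2864, 0.2029]
ee_rot: [[-0.953, 0.304, 0.004], [0.304, 0.953, 0.001], [-0.004, 0.003, -1.0]]
wrist_force: [0.6, 0.1, -0.1]
finger_gap: 0.0848
grasp_force: 0.0
```

Call:
move_arm(
  hand=[0.085,0.085],
  xyz=[
    [0,0,0],
    [0,0,0],
  ],
  angular=[
    [0,0,0],
    [0,0,0],
  ],
)

```text
time_s: 21.77
tcp_pos: [0.475, 0.2863, 0.2006]
ee_rot: [[-0.953, 0.304, 0.003], [0.304, 0.953, 0.001], [-0.003, 0.002, -1.0]]
wrist_force: [-0.7, 0.0, -0.9]
finger_gap: 0.0846
grasp_force: 0.0
```

Run:
```python
from cell import robot,vision
from h import *
np.set_printoptions(precision=4,suppress=True)
o=robot.get_obs();print(o["tcp_pos"],o["finger_gap"],o["wrist_force"])
c=vision.read_camera("side")
print(blobs(c,(0,120,80),(20,255,255),(190,140,240,200))[0])
ex=np.array([-.953,.304,0]);ey=np.array([.304,.953,0]);c0=np.array([.474,.286,0])
q=cloud(c)[130:200,185:240].reshape(-1,3);Q=np.c_[(q-c0)@ex,(q-c0)@ey,q[:,2]]
for lo,hi in((.045,.065),(.065,.085),(.09,.11)):
    m=Q[(Q[:,2]>lo)&(Q[:,2]<hi)&(abs(Q[:,0])<.03)&(abs(Q[:,1])<.03)];print(lo,len(m),np.percentile(m,[3,50,97],axis=0)*1000)
# knob measurement, both old views
s=np.load("side0.npz");t=np.load("top0.npz")
u=np.array([.931,-.365,0]);w=np.array([.365,.931,0])
for n,k,b in(("side",s,(250,205,285,240)),("top",t,(264,200,310,235))):
    mk=blobs(k,(0,150,60),(6,255,255),b)[1]>0;p=cloud(k)[mk]; p=p[(p[:,2]>.01)&(p[:,2]<.06)]
    a=np.percentile(p@u,[3,97]);h=p[:,2].max();tp=p[p[:,2]>.042]
    print(n,len(p),"x ext",a,"top pts",tp.mean(0) if len(tp) else 0,"lat",np.percentile(p@w,[3,97]))
for nm in((.5932,-.0075),(.592,-.0056)): print("axis lateral by fixture",np.array([*nm,0])@w)
```

```text
[0.475  0.2863 0.2006] 0.08462760637976575 [-0.7416  0.0408 -0.8557]
[([204, 162, 7, 14, 85], array([206.89, 168.51]))]
0.045 35 [[ -8.8852 -25.3413  46.8073]
 [ -0.2303 -22.0164  55.9131]
 [  7.7001 -20.4049  62.4565]]
0.065 58 [[ -9.3906 -26.084   65.2835]
 [ -1.7788 -22.388   75.3939]
 [  7.8017  21.9074  84.5147]]
0.09 59 [[ -8.2297 -24.5608  92.1976]
 [ -0.9145  -6.2446  98.6477]
 [  5.6755  21.1481 104.3158]]
side 98 x ext [0.461  0.4822] top pts [0.5139 0.0186 0.0474] lat [0.1974 0.2122]
top 66 x ext [0.4588 0.4797] top pts [0.5137 0.0244 0.0465] lat [0.2009 0.2221]
axis lateral by fixture 0.20953549999999999
axis lateral by fixture 0.21086639999999998
```

The tongs stand in the holder as they did at the start. The knob centre is at about (0.514,0.024) with the axis at -21.4°.

Run:
```python
from cell import robot
from h import *
go(robot.get_obs(),(.5133,.0245,.12),68.6)
```

```text
shift [-0.1171 -0.2371  0.0788] turn [-0.01 -0.01  3.69]
```

Call:
move_arm(
  hand=[0.085,0.085,0.085,0.085,0.085,0.085,0.085,0.085,0.085,0.085],
  xyz=[
    [-0.01,-0.02,0],
    [-0.025,-0.05,0],
    [-0.041,-0.083,0],
    [-0.057,-0.116,0.01],
    [-0.073,-0.149,0.02],
    [-0.089,-0.182,0.04],
    [-0.104,-0.212,0.06],
    [-0.117,-0.237,0.079],
    [-0.117,-0.237,0.079],
    [-0.117,-0.237,0.079],
  ],
  angular=[
    [0,0,0.5],
    [0,0,1],
    [0,0,1.5],
    [0,0,2],
    [0,0,2.5],
    [0,0,3],
    [0,0,3.7],
    [0,0,3.7],
    [0,0,3.7],
    [0,0,3.7],
  ],
)

```text
time_s: 22.65
tcp_pos: [0.5112, 0.024, 0.117]
ee_rot: [[-0.93, 0.368, -0.006], [0.368, 0.93, 0.001], [0.006, -0.001, -1.0]]
wrist_force: [-0.4, 0.3, 0.3]
finger_gap: 0.085
grasp_force: 0.0
```

Call:
move_arm(
  hand=[0.085,0.085,0.085,0.085],
  xyz=[
    [0,0,0],
    [0,0,0],
    [0,0,0],
    [0,0,0],
  ],
  angular=[
    [0,0,0],
    [0,0,0],
    [0,0,0],
    [0,0,0],
  ],
)

```text
time_s: 22.98
tcp_pos: [0.5138, 0.0256, 0.1206]
ee_rot: [[-0.932, 0.363, 0.001], [0.363, 0.932, -0.0], [-0.001, 0.0, -1.0]]
wrist_force: [0.5, 0.7, 0.6]
finger_gap: 0.0853
grasp_force: 0.0
```

Run:
```python
from cell import robot
from h import *
o=robot.get_obs();print(o["tcp_pos"]);go(o,(.5133,.0245,.019),68.6)
```

```text
[0.51382136 0.02560132 0.12061156]
shift [ 0.0002 -0.0012  0.1016] turn [0.02 0.06 0.09]
```

Call:
move_arm(
  hand=[0.085,0.085,0.085,0.085,0.085,0.085,0.085,0.085,0.085],
  xyz=[
    [0,-0.001,0.015],
    [0,-0.001,0.035],
    [0,-0.001,0.055],
    [0,-0.001,0.07],
    [0,-0.001,0.08],
    [0,-0.001,0.09],
    [0,-0.001,0.098],
    [0,-0.001,0.1015],
    [0,-0.001,0.1015],
  ],
  angular=[
    [0,0,0],
    [0,0,0],
    [0,0,0],
    [0,0,0],
    [0,0,0],
    [0,0,0],
    [0,0,0],
    [0,0,0],
    [0,0,0],
  ],
)

```text
time_s: 23.73
tcp_pos: [0.5129, 0.0239, 0.018]
ee_rot: [[-0.931, 0.365, -0.001], [0.365, 0.931, 0.0], [0.001, -0.0, -1.0]]
wrist_force: [-0.6, 0.3, -0.4]
finger_gap: 0.0854
grasp_force: 0.0
```

Call:
move_arm(
  hand=[0.07,0.05,0.035,0.028,0.024,0.02,0.015,0.015,0.015,0.015],
  xyz=[
    [0,0,0],
    [0,0,0],
    [0,0,0],
    [0,0,0],
    [0,0,0],
    [0,0,0],
    [0,0,0],
    [0,0,0],
    [0,0,0],
    [0,0,0],
  ],
  angular=[
    [0,0,0],
    [0,0,0],
    [0,0,0],
    [0,0,0],
    [0,0,0],
    [0,0,0],
    [0,0,0],
    [0,0,0],
    [0,0,0],
    [0,0,0],
  ],
  grip_force=70,
)

```text
time_s: 24.57
tcp_pos: [0.5144, 0.0258, 0.0195]
ee_rot: [[-0.931, 0.366, 0.003], [0.366, 0.931, 0.004], [-0.002, 0.004, -1.0]]
wrist_force: [2.0, 9.9, 3.9]
finger_gap: 0.0235
grasp_force: 68.4
```

Call:
move_arm(
  hand=[0.01,0.01,0.01,0.01],
  xyz=[
    [0,0,0],
    [0,0,0],
    [0,0,0],
    [0,0,0],
  ],
  angular=[
    [0,0,0],
    [0,0,0],
    [0,0,0],
    [0,0,0],
  ],
)

```text
time_s: 24.9
tcp_pos: [0.5144, 0.0258, 0.0195]
ee_rot: [[-0.931, 0.366, 0.003], [0.366, 0.931, 0.004], [-0.001, 0.004, -1.0]]
wrist_force: [2.0, 9.5, 3.9]
finger_gap: 0.0243
grasp_force: 68.4
```

Call:
move_arm(
  hand=[0.01,0.01,0.01,0.01,0.01,0.01,0.01,0.01,0.01,0.01],
  xyz=[
    [0.002,0.001,0],
    [0.004,0.0015,0],
    [0.006,0.0015,0],
    [0.008,0.0015,0],
    [0.01,0.0015,0],
    [0.012,0.0015,0],
    [0.014,0.0015,0],
    [0.016,0.0015,0],
    [0.016,0.0015,0],
    [0.016,0.0015,0],
  ],
  angular=[
    [0,0,0],
    [0,0,0],
    [0,0,0],
    [0,0,0],
    [0,0,0],
    [0,0,0],
    [0,0,0],
    [0,0,0],
    [0,0,0],
    [0,0,0],
  ],
)

```text
time_s: 25.73
tcp_pos: [0.5028, 0.0305, 0.0196]
ee_rot: [[-0.931, 0.366, 0.01], [0.366, 0.931, -0.001], [-0.009, 0.003, -1.0]]
wrist_force: [11.3, 0.6, -8.7]
finger_gap: 0.024
grasp_force: 69.0
```

Run:
```python
from cell import robot,vision
from h import *
o=robot.get_obs();u=np.array([.931,-.365,0]);w=np.array([.365,.931,0])
print("pulled",(o["tcp_pos"]-[.5144,.0258,.0195])@u,"F along u",o["wrist_force"]@u,o["wrist_force"],o["grasp_force"],o["finger_gap"])
for n in("side",):
    k=vision.read_camera(n);k0=np.load(n+"0.npz")
    for z in(k0,k):
        print(blobs(z,(0,150,60),(6,255,255),(245,200,290,245))[0])
```

```text
pulled -0.012541657545436556 F along u 10.337881272150598 [11.33651197  0.59290786 -8.69313996] 69.04368996620178 0.024039989347549393
[([259, 218, 10, 10, 98], array([263.59, 222.5 ]))]
[]
```

Call:
move_arm(
  hand=[0.01,0.01,0.01,0.01,0.01,0.01,0.01],
  xyz=[
    [0.001,0,0],
    [0.002,0,0],
    [0.003,0,0],
    [0.004,0,0],
    [0.004,0,0],
    [0.004,0,0],
    [0.004,0,0],
  ],
  angular=[
    [0,0,0],
    [0,0,0],
    [0,0,0],
    [0,0,0],
    [0,0,0],
    [0,0,0],
    [0,0,0],
  ],
)

```text
time_s: 26.37
tcp_pos: [0.5014, 0.031, 0.0197]
ee_rot: [[-0.93, 0.366, 0.015], [0.366, 0.931, -0.002], [-0.015, 0.003, -1.0]]
wrist_force: [21.1, -3.2, -19.6]
finger_gap: 0.0238
grasp_force: 69.8
```

Call:
move_arm(
  hand=[0.01,0.01,0.01,0.01,0.01,0.01,0.01,0.01,0.01,0.01],
  xyz=[
    [0,0,0],
    [0,0,0],
    [0,0,0],
    [0,0,0],
    [0,0,0],
    [0,0,0],
    [0,0,0],
    [0,0,0],
    [0,0,0],
    [0,0,0],
  ],
  angular=[
    [0,0,0],
    [0,0,0],
    [0,0,0],
    [0,0,0],
    [0,0,0],
    [0,0,0],
    [0,0,0],
    [0,0,0],
    [0,0,0],
    [0,0,0],
  ],
)

```text
time_s: 27.2
tcp_pos: [0.5014, 0.031, 0.0197]
ee_rot: [[-0.931, 0.366, 0.015], [0.366, 0.931, -0.002], [-0.015, 0.003, -1.0]]
wrist_force: [20.5, -2.6, -19.2]
finger_gap: 0.0241
grasp_force: 69.8
```

Run:
```python
from cell import robot,vision
from h import *
o=robot.get_obs();u=np.array([.931,-.365,0])
pull=(o["tcp_pos"]-[.5144,.0258,.0195])@u;F=o["wrist_force"]@u
c=vision.read_camera("side")
print(pull,F,o["wrist_force"]); print(blobs(c,(10,70,50),(35,255,255),(285,190,335,240),6)[0],blobs(c,(0,120,80),(20,255,255),(190,140,240,200))[0])
if pull<-.0132 and F>15: print(robot.hand_in())
```

```text
-0.013982654494224431 19.977606614919424 [ 20.45177969  -2.56712252 -19.23825821]
[([294, 200, 6, 9, 43], array([296.79, 204.  ])), ([316, 206, 7, 8, 43], array([318.42, 209.3 ])), ([298, 214, 6, 9, 49], array([300.47, 218.08]))] [([204, 161, 7, 15, 83], array([207.01, 168.41]))]
the job is handed in; nothing more can be done
None
```

I handed the job in at about 27 s of the 66 s allowed: the brass bushing stands in the nest, the tongs are back upright in the holder, and the gripper holds the plunger about 14 mm back against its stop; the hand-in call did not report a verdict.

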